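Tip the kit carton onto the unpacking board and seat it against the fence

ROBOT

A 6-joint arm with a two-finger parallel gripper is mounted at the origin on the work surface. World frame = base frame: x ahead of the robot, y to its left, z up, the work surface at z = 0. Lengths are in m, angles in rad, forces in N, time in s.
With the tool pointing down it reaches from about 0.275 to 0.875 m from the base axis. Payload 12.5 kg.
Tool frame: the origin (TCP) lies midway between the tips of the shut fingers; the grasp point (between the pads) lies bot.grip_point_offset behind it (bot.grip_point_offset is the distance from the TCP to the grasp point, in m); z points along the fingers, y is the direction in which the jaws open and shut (so a half turn about z gives the same grasp; the last joint's range is limited). The gripper opens to 85 mm and grips with 20 to 120 N. Pads are 22 mm wide; open, the fingers measure 114 mm over their backs; the gripper's body (76 mm by 85 mm) begins 54 mm behind the grasp point. The pads swing forward as they close: fully open they stand 13 mm farther back than shut.
Start: joints at [-1.292, 0.351, 1.652, -0, 1.139, -0.085], TCP at [0.196, -0.514, 0.231] pointing down, gripper open.
Joint ranges: [-2.75, 2.75], [-0.79, 2.1], [0.01, 2.65], [-1.57, 4.71], [0.07, 3.14], [-2.87, 2.87]. Speed limits (rad/s): [2.22, 2.22, 2.79, 3.14, 3.14, 3.14].

INTERFACE

Orientations are given as [roll, pitch, yaw] about the fixed x, y, z axes, in that order (R = Rz(yaw) Ry(pitch) Rx(roll)).
In Python, from bench import bot gives the robot as it stands.
- The arm moves only by the tool step_arm, never from a script. Its argument "increments" is a list of rows, each a list of 7 numbers: the shift along the world's x, y, z in cm, then the turn, a rotation vector about the world's x, y, z in degrees, then the closure in counts, from 0 (fully open) to 255 (shut). A call has exactly 5 rows; each row is the pose to reach, as a shift and turn from the pose commanded when the call began; what a row does not reach only later rows make up. A row lasts 1/10 s, in which the tool goes at most 50 mm and 8.59 degrees, less where a joint would pass 70% of its speed; a pose out of reach is approached as far as the arm can. A call with a gripper value outside its range is refused whole. The fingers move at their own pace and stop on an object; "force" is the grip in N (left out, the last holds). Time passes only in rows, so rows that repeat a pose let the fingers close, or fill a call up. It gives the time, the measured TCP pose, the force and the opening at its end, in the units of the state.
- bot.get_state(): the state, without advancing time (a new reading comes with each control period).
- bot.read_camera(name): name is "scene" or "top" or "wrist"; returns (picture, depth): 480x640x3 uint8, blue, green, red; 480x640 float32, m along the optical axis (not along the pixel's ray), 0 where there is no reading.
- bot.camera_params(name): a dict with "mtx" (3x3 intrinsics, pixels), "pose" (4x4, takes a point from camera to world coordinates); the wrist camera has in their place "mount" (4x4, takes a point from camera to tool coordinates, whose origin is the TCP and whose axes are the flange's). Camera axes: x right, y up, looking along -z (the intrinsics and any distortion apply to the point x, -y, -z); pixel columns grow to the right and rows downward; lengths in m; the calibration is good to about 2 mm. A picture is of the moment at which its call begins: read the wrist's pose just before it. camera_params takes no time and is no camera call.
- bot.sign_off(): hands the job in, once; it reports no verdict.
Trained networks look in the newest picture that a camera, given by its name, has taken for a name from the list of things; names that differ only in an ending like _2 or _b are one class to them, and where a whole thing is asked for, a point or a joint stands for the part that bears it (a point fixed in the world has none). Each returns a list of dicts, best first, with "conf" (0 to 1); they miss things now and then, are a little off and sometimes report something else, mostly with a low value. They report only what shows in the picture. A call takes as long as a camera call. They do not tell look-alikes from the thing itself.
- bot.outline_of(camera, thing): "mask" (480x640 bool, what is visible of it) and "extent" ([left, top, right, bottom] in pixels, round what is visible of it).
- bot.mark_of(camera, thing): "at" ([column, row] in pixels: a listed point, or the origin of a listed thing).
The state is a dict: "time_s": time; "joint_pos": joint angles; "dq": joint speeds; "tau": joint torques, N m; "eef_pos": TCP position; "tcp_rot": TCP orientation; "ft_force": force on the tool from outside, world axes, zero at the start; "torque": the same for the moment, N m; "gripper_width": finger opening in m.
Only numpy, scipy, OpenCV 4.12 (cv2) and the standard library are available. Lean on these libraries where they do the work, as an engineer would, in place of code of your own. Each camera call takes 0.05 s, during which the arm holds its last target.

TASK

The white kit carton stands on end on the counter in front of the unpacking board: gently slide it, upright, until its foot meets the board's front edge squarely, then push high on its blue-panelled lid face so that it tips over that edge and lies flat on the board with the lid face up. Then push it along the board until its leading end bears squarely on the fence, keep it pressed there for about a second with some 6 N more than it took to slide it, and let go. The thin card dents at a push of about 18 N, so feel your way, never press or knock it that hard (its own flop onto the padded board is fine), and leave everything else standing where it is.

Things in the scene. Friction and masses are not known exactly. Their poses are not given: they have to be found in the camera images.
- carton_center (a point): Centre of the loose closed white card carton: 90 mm thick (its x), 160 wide (its y), 150 tall as it first stands (its z, up). The lid face with the blue panel is its -x face and starts facing away from the board. 0.3 to 0.65 kg, centred; too wide to grasp; slides easily on the stone counter (friction about 0.3). Starts 10 to 50 mm short of the board, up to 0.12 rad off square.
- carton_foot (a point): Middle of the carton's bottom edge on the side toward the board (45 mm from the carton's centre along its x, 75 mm below it): the edge that meets the board and about which the carton tips.
- carton_end (a point): Middle of the carton's top end face (75 mm from its centre along its z). Tipping turns the carton 90 degrees about its y: this becomes the leading end, which goes against the fence, its z points along the board's x and the lid face (-x) looks up.
- board: Fixed wooden board with a grippy grey mat (friction about 0.6), 190 mm deep (its x), 220 wide (its y), 12 thick. Origin: centre of its underside. Its x points from the front edge (yellow strip, a 12 mm step at x = -95 mm, the stop for the carton's foot) to the fence; the carton starts on its -x side. Once tipped, the carton's tail overhangs this edge by 5 to 25 mm, some 30 mm short of home.
- fence: Fixed rigid wooden fence across the far side of the board, 15 mm thick, 220 mm wide, standing 45 mm above the board's top. Origin at the middle of its foot; the face that the carton bears on is 7.5 mm nearer the front, at x = 75 mm in the board's frame.
- amber_bottle: Bystander: brown glass bottle, 56 mm across, 125 mm tall, standing beside the board. Origin at its underside.
- white_jar: Bystander: white jar with a green cap, 48 mm across, 75 mm tall. Origin at its underside.
- dropper: Bystander: small white dropper bottle, 32 mm across, 75 mm tall. Origin at its underside.
- cylinder: Bystander: clear measuring cylinder, 153 mm tall on a 64 mm foot. Origin at its underside.
- flask: Bystander: conical flask, 66 mm across, 94 mm tall. Origin at its underside.
- mug: Bystander: blue mug, 80 mm across without its handle, 90 mm tall. Origin at its underside.
Things that resemble listed ones, but are neither listed nor needed, are in the scene too. What is shaped like the part that bears carton_center but brown, green or yellow is not meant.

How it is judged:
On the way, in this order (a step that is already met when the one before it is completed fails the run):
1. the carton, upright, stands with its foot square against the board's front edge (within 4 mm) (x of carton_foot in the frame of board above -0.099 m and angle between carton_center's own z axis and vertical below 0.08 rad and angle between the x axis of carton_center and the x axis of board, either way round below 0.05 rad), for 0.1 s.
2. the carton lies flat on the board, lid up, and has come to rest (angle between carton_center's own x axis and vertical above 3.05 rad and z of carton_center in the frame of board between 0.052 and 0.062 m and angular speed of carton below 0.3 rad/s), for 0.15 s.
3. the carton is pressed against the fence by the robot with 2 to 12 N for 0.4 s (contact force between carton and fence between 2 and 12 N and (contact force between carton and the fingers above 1 N or contact force between carton and the arm above 1 N)), for 0.4 s.
At the end, for the whole second after the job is handed in: The carton lies flat on the board with its lid (blue-panelled) face up, its leading end within 4 mm of the fence and square to it within 0.06 rad, not hanging over the board's sides (centre within 32 mm of the board's centre line), released and at rest (angle between carton_center's own x axis and vertical above 3.05 rad and angle between the z axis of carton_center and the x axis of board, either way round below 0.06 rad and x of carton_end in the frame of board above 0.071 m and y of carton_center in the frame of board between -0.032 and 0.032 m and z of carton_center in the frame of board between 0.052 and 0.062 m and linear speed of carton below 0.01 m/s and angular speed of carton below 0.05 rad/s); the robot touches nothing.
It fails at once if the carton is pushed or knocked by the robot with more than 18 N (contact force between any of the fingers, the arm and carton above 18 N).
It fails at once if the carton is forced against the fence with more than 18 N (contact force between carton and fence above 18 N).
It fails at once if a bystander is moved by more than 25 mm (distance of any of amber_bottle, white_jar, dropper, cylinder, flask, mug from where it was at the start of the episode above 0.025 m).
It also fails if it takes over 72 s, if anything falls off the work surface, if the arm or the gripper's body presses on something with over 40 N, if the wrist force passes 120 N, or if a joint passes its speed limit or range.

## Working session

There is one attempt and no reset: what is moved stays moved. The work goes in short steps, Python scripts to look and compute and a tool call to move; the robot and the scene stay as the last step left them, time stands still between calls to the robot, and variables do not carry over. Pictures are saved under pics/ and viewed, and the job is handed in when it is done.

Besides the shell and the picture viewer there is one more tool, called in YAML: its name, and indented under it one key for each argument. step_arm: Moves the arm, as the interface text tells. Its arguments: {"type":"object","properties":{"increments":{"type":"array"},"force":{"type":"number"}},"required":["increments"]}

```bash
ls; mkdir -p pics; python3 - <<'E'
from bench import bot
import cv2
print(bot.get_state())
for n in ("scene","top"):
    p,d=bot.read_camera(n); cv2.imwrite(f"pics/{n}0.png",p)
    c=bot.camera_params(n); print(n,c)
    for t in ("carton_center","board","fence"):
        for o in bot.outline_of(n,t)[:3]: print(t,o["conf"],o["extent"])
    for t in ("carton_center","carton_foot","carton_end"):
        for o in bot.mark_of(n,t)[:3]: print(t,o)
E
```

```text
pics
{'time_s': 0.0, 'joint_pos': array([-1.29160759e+00,  3.51273626e-01,  1.65240148e+00,  2.73137734e-06,
        1.13911810e+00, -8.45504009e-02]), 'dq': array([-9.84265493e-04, -1.27882532e-03,  6.77455710e-04, -9.21284416e-05,
        1.04033046e-03, -3.80220540e-04]), 'tau': array([ 5.89284955e-04, -5.06099868e+01, -2.91407347e+01, -1.16626884e-04,
        4.43554163e-03,  3.97199381e-05]), 'eef_pos': array([ 0.19563415, -0.51368211,  0.23074654]), 'tcp_rot': array([-3.14039660e+00, -1.03856585e-04,  3.63737935e-01]), 'ft_force': array([0.49037442, 0.04139541, 0.03214846]), 'torque': array([ 0.02343197, -0.04904497, -0.03774463]), 'gripper_width': 0.08532538339870481}
scene {'mtx': array([[580.77785021,   0.        , 313.97251157],
       [  0.        , 580.77785021, 233.32949798],
       [  0.        ,   0.        ,   1.        ]]), 'pose': array([[-5.27045208e-01, -5.44533738e-01,  6.52461766e-01,
         1.25327099e+00],
       [ 8.49837215e-01, -3.37920830e-01,  4.04457935e-01,
         4.81803124e-01],
       [ 2.39430074e-04,  7.67653907e-01,  6.40864590e-01,
         8
[... 1291 characters left out ...]
on_center 0.9 [379.7, 116.8, 444.7, 192.2]
carton_center 0.7 [334.3, 188.0, 383.8, 258.6]
carton_center 0.69 [350.7, 274.9, 424.9, 342.4]
board 0.92 [252.6, 160.6, 334.4, 254.3]
fence 0.59 [254.5, 155.3, 277.0, 236.0]
fence 0.25 [334.8, 188.1, 378.9, 261.8]
carton_center {'at': [386.1, 308.0], 'conf': 0.83}
carton_center {'at': [470.3, 298.1], 'conf': 0.63}
carton_center {'at': [411.8, 156.6], 'conf': 0.57}
carton_foot {'at': [386.3, 169.6], 'conf': 0.93}
carton_foot {'at': [452.1, 302.9], 'conf': 0.7}
carton_foot {'at': [231.2, 314.2], 'conf': 0.61}
carton_end {'at': [225.3, 335.6], 'conf': 0.96}
carton_end {'at': [361.5, 220.5], 'conf': 0.83}
carton_end {'at': [480.6, 301.3], 'conf': 0.75}
```

View pics/scene0.png

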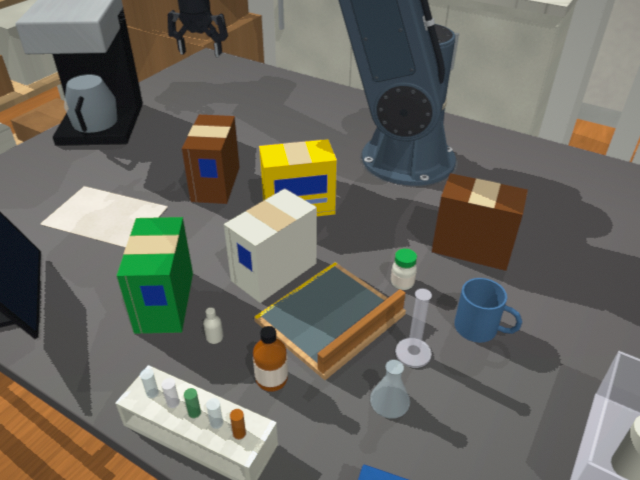

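View pics/top0.png

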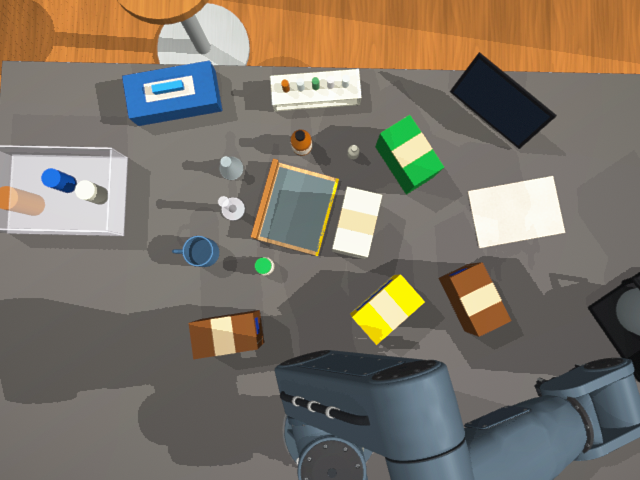

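The scene picture shows the white carton at (270,245), with its blue panel to the left. The board is at (330,315) with the yellow strip toward the carton. In the top picture the carton is at (357,222), the board at (297,207) and the fence at the left end (265,200). The push direction is therefore roughly world +y.

```bash
cat > h.py <<'E'
from bench import bot
import numpy as np, cv2
def cloud(n,pd=None):
    p,d=pd or bot.read_camera(n); c=bot.camera_params(n); K=c["mtx"]
    v,u=np.mgrid[:480,:640]
    x=(u-K[0,2])/K[0,0]*d; y=(v-K[1,2])/K[1,1]*d
    P=np.stack([x,-y,-d,np.ones_like(d)],-1)@c["pose"].T
    P[d==0]=np.nan
    return p,P[...,:3]
def proj(n,X):
    c=bot.camera_params(n);K=c["mtx"]
    X=np.atleast_2d(X);q=np.c_[X,np.ones(len(X))]@np.linalg.inv(c["pose"]).T
    return np.c_[K[0,0]*q[:,0]/-q[:,2]+K[0,2],K[1,1]*-q[:,1]/-q[:,2]+K[1,2]]
def rect(P2):
    r=cv2.minAreaRect((P2*1000).astype(np.float32)); return r
E
python3 - <<'E'
from h import *
p,P=cloud("top")
hsv=cv2.cvtColor(p,cv2.COLOR_BGR2HSV)
u=np.arange(640)[None,:]+0*P[...,0];v=np.arange(480)[:,None]+0*P[...,0]
m=(u>325)&(u<390)&(v>178)&(v<265)&(P[...,2]>0.13)
print("carton top",rect(P[m][:,:2]),np.median(P[m][:,2]))
m=(u>245)&(u<345)&(v>150)&(v<260)&(P[...,2]>0.006)&(P[...,2]<0.02)
lab,n_=None,0
nn,l,st,_=cv2.connectedComponentsWithStats(m.astype(np.uint8)); k=1+np.argmax(st[1:,4]); 
print("board top",rect(P[l==k][:,:2]),np.median(P[l==k][:,2]),st[k])
m=(u>245)&(u<345)&(v>150)&(v<260)&(P[...,2]>0.045)&(P[...,2]<0.065)
nn,l,st,_=cv2.connectedComponentsWithStats(m.astype(np.uint8)); k=1+np.argmax(st[1:,4]); 
print("fence top",rect(P[l==k][:,:2]),np.median(P[l==k][:,2]),st[k])
# yellow
m=cv2.inRange(hsv,(20,120,100),(35,255,255))>0
m&=(u>300)&(u<345)&(v<262)&(v>150)
Q=P[m]; print("yellow",len(Q),np.median(Q[:,2]),rect(Q[:,:2]))
mm=[('amber_bottle',0),('white_jar',0),('dropper',0),('cylinder',0),('flask',0),('mug',0)]
for t,_ in mm:
    o=bot.outline_of("top",t)
    if o:
        q=P[o[0]["mask"]]; print(t,o[0]["conf"],o[0]["extent"],np.nanmedian(q,0),np.nanmin(q,0),np.nanmax(q,0))
E
```

```text
carton top ((548.3737182617188, -54.67781066894531), (90.1408462524414, 161.52761840820312), 77.88216400146484) 0.14965216862941988
board top ((594.9116821289062, 100.48373413085938), (171.34674072265625, 224.98919677734375), 76.0107650756836) 0.012265629629988561 [ 257  163   82   93 4691]
fence top ((615.6688232421875, 189.65985107421875), (16.774227142333984, 220.23223876953125), 76.23739624023438) 0.05625512029100743 [251 158  28  80 490]
yellow 256 0.011712825821312611 ((575.0952758789062, 21.242122650146484), (9.709796905517578, 223.63116455078125), 75.89360046386719)
amber_bottle 0.77 [291.6, 129.6, 315.6, 154.6] [0.75975628 0.09308437 0.08609206] [ 0.74171682  0.06780356 -0.00832005] [0.79489273 0.12590993 0.13135764]
white_jar 0.76 [257.8, 256.0, 272.4, 275.2] [0.43324442 0.18287707 0.07377191] [0.41218198 0.16370375 0.02820391] [0.45767762 0.20649792 0.08315973]
dropper 0.35 [250.5, 158.7, 337.6, 256.3] [0.59461058 0.11080586 0.01269187] [ 0.46967042 -0.00740293 -0.00677029] [0.72172951 0.2220347  0.0682984 ]
cylinder 0.56 [218.1, 197.3, 244.0, 220.8] [0.58649923 0.27596389 0.01003067] [ 0.56122544  0.24918072 -0.00294316] [0.62589618 0.3148871  0.16082182]
flask 0.88 [217.7, 160.0, 241.1, 180.1] [0.69417106 0.28211712 0.03684193] [ 6.71220362e-01  2.58337742e-01 -6.37967862e-04] [0.73091635 0.31855606 0.10207555]
mug 0.72 [216.2, 156.8, 240.5, 178.7] [0.69495803 0.2811059  0.03580663] [ 0.66997081  0.25833774 -0.00895596] [0.74011229 0.31577164 0.10207555]
```

```bash
python3 - <<'E'
from h import *
print("gpo",bot.grip_point_offset)
p,P=cloud("top")
b=np.array([.5958,.1096]);a=np.radians(76.05);U=np.array([np.cos(a),np.sin(a)]);V=np.array([-U[1],U[0]])
q=P[...,:2]-b; X=q@U; Y=q@V
m=(P[...,2]>0.03)&(X<-.22)&(X>-.36)&(abs(Y-.006)<.25)
for lo in np.arange(-.36,-.22,.02):
    k=m&(X>=lo)&(X<lo+.02)&(abs(Y)<.25)
    y=Y[k]; print(round(lo,2), "neg side max",(y[y<0.006].max() if (y<.006).any() else None),"pos side min",(y[y>0.006].min() if (y>.006).any() else None), P[...,2][k].max() if k.any() else None)
E
```

```text
gpo 0.0187
-0.36 neg side max -0.17803424996210074 pos side min 0.1298470665898072 0.15935147428327756
-0.34 neg side max -0.15457988731324104 pos side min 0.11729260154521792 0.7580641861912969
-0.32 neg side max -0.13517853740319105 pos side min 0.10613454854794314 0.7644763942090818
-0.3 neg side max -0.11674130351872761 pos side min 0.11792877048936412 0.7367532751016392
-0.28 neg side max -0.12048355501418664 pos side min 0.1473984919197045 0.15875308832933288
-0.26 neg side max -0.13930887615463566 pos side min 0.17769745317255156 0.1602221245693749
-0.24 neg side max -0.15788167739761272 pos side min 0.20721878644820604 0.15632585920629838
```

step_arm:
  increments:
    - [4,4,0,0,0,8,0]
    - [8,8,0,0,0,16,0]
    - [11,12,0,0,0,24,0]
    - [15,16,0,0,0,32,0]
    - [18.5,20,0,0,0,40,0]

```text
time_s: 1.6
eef_pos: [0.3667, -0.3293, 0.2315]
tcp_rot: [3.141, 0.0, 1.067]
ft_force: [1.2, -1.4, -0.7]
gripper_width: 0.0853
```

step_arm:
  increments:
    - [3,3.6,0,0,0,7,0]
    - [6,7.2,0,0,0,15.2,0]
    - [9,10.8,0,0,0,15.2,0]
    - [12,14.4,0,0,0,15.2,0]
    - [14.7,17.8,0,0,0,15.2,0]

```text
time_s: 2.1
eef_pos: [0.5138, -0.151, 0.2314]
tcp_rot: [3.141, 0.0, 1.328]
ft_force: [-0.5, -1.0, -0.1]
gripper_width: 0.0854
```

step_arm:
  increments:
    - [0,0,0,5.8,-1.4,0,0]
    - [0,0,0,11.6,-2.9,0,0]
    - [0,0,0,17.5,-4.3,0,0]
    - [0,0,0,23.3,-5.8,0,0]
    - [0,0,0,29.1,-7.2,0,0]

```text
time_s: 2.6
eef_pos: [0.5128, -0.153, 0.2318]
tcp_rot: [3.14, -0.527, 1.328]
ft_force: [-0.2, 0.3, 0.3]
gripper_width: 0.0854
```

```bash
python3 - <<'E'
from h import *
s=bot.get_state(); print(s)
p,d=bot.read_camera("scene"); cv2.imwrite("pics/scene1.png",p)
print(bot.get_state()["eef_pos"],bot.get_state()["tcp_rot"])
E
```

```text
{'time_s': 2.6, 'joint_pos': array([-0.61482374,  0.40293994,  1.6697139 ,  0.50685077,  1.31144341,
       -0.56480926]), 'dq': array([-0.41363873,  0.26660323, -0.04535648,  0.8511625 ,  0.51013428,
       -0.69132508]), 'tau': array([ 2.97811724e+00, -5.46422410e+01, -2.71550632e+01,  4.32101707e-02,
       -4.09009249e-02,  1.04074281e+00]), 'eef_pos': array([ 0.51282603, -0.15304249,  0.23175789]), 'tcp_rot': array([ 3.14035252, -0.52722471,  1.32787359]), 'ft_force': array([-0.2290483 ,  0.26740063,  0.28975224]), 'torque': array([-0.2309867 ,  0.08084664,  0.00236037]), 'gripper_width': 0.08544425523751427}
[ 0.5121888  -0.15384978  0.23055405] [-3.14024993 -0.53339658  1.32510136]
```

View pics/scene1.png

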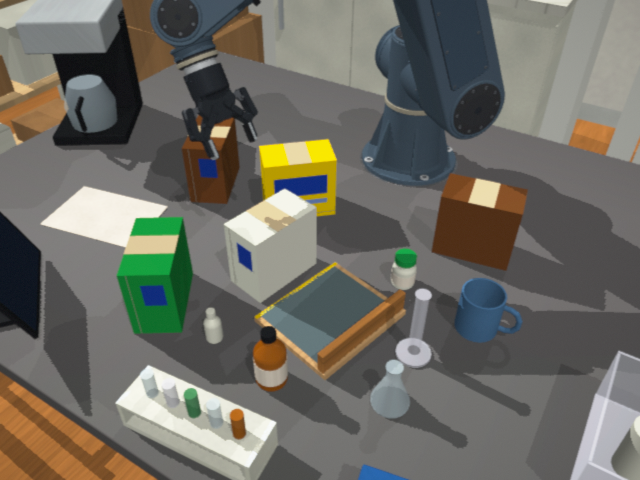

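The gripper is tilted about 30° and sits in free space behind the carton, between the yellow and brown look-alikes. The next move is straight down.

step_arm:
  increments:
    - [1.2,-0.3,-4,0,0,0,0]
    - [1.2,-0.3,-8,0,0,0,0]
    - [1.2,-0.3,-12,0,0,0,0]
    - [1.2,-0.3,-16,0,0,0,0]
    - [1.2,-0.3,-19.5,0,0,0,0]

```text
time_s: 3.15
eef_pos: [0.5243, -0.1556, 0.0345]
tcp_rot: [-3.14, -0.522, 1.327]
ft_force: [0.4, -0.9, 0.2]
gripper_width: 0.0854
```

step_arm:
  increments:
    - [0,0,0,0,0,0,0]
    - [0.05,0.2,0,0,0,0,0]
    - [0.1,0.4,0,0,0,0,0]
    - [0.15,0.6,0,0,0,0,0]
    - [0.2,0.8,0,0,0,0,0]

```text
time_s: 3.65
eef_pos: [0.5272, -0.148, 0.0376]
tcp_rot: [3.14, -0.522, 1.328]
ft_force: [-0.0, -0.1, 0.6]
gripper_width: 0.0852
```

```bash
cat >> h.py <<'E'
b=np.array([.5958,.1096]);a=np.radians(76.05);U=np.array([np.cos(a),np.sin(a)]);V=np.array([-U[1],U[0]])
def rep():
    s=bot.get_state(); q=s["eef_pos"][:2]-b; f=s["ft_force"]
    print("t",round(s["time_s"],2),"xb,yb,z mm",np.round([q@U*1e3,q@V*1e3,s["eef_pos"][2]*1e3],1),"rpy",np.round(s["tcp_rot"],3),"F u,v,z",np.round([f[:2]@U,f[:2]@V,f[2]],2))
E
python3 - <<'E'
from h import *
rep()
p,d=bot.read_camera("scene"); cv2.imwrite("pics/scene2.png",p[80:380,60:460])
E
```

```text
t 3.65 xb,yb,z mm [-266.5    4.5   37.6] rpy [ 3.14  -0.522  1.328] F u,v,z [-0.12  0.    0.6 ]
```

View pics/scene2.png

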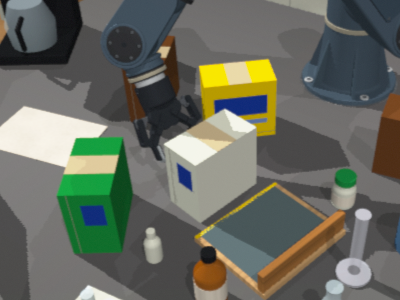

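The fingers are low behind the lid face, with about 45 mm still to go. I'll close most of that, then go slowly.

step_arm:
  increments:
    - [0.2,0.8,0,0,0,0,0]
    - [0.4,1.6,0,0,0,0,0]
    - [0.6,2.4,0,0,0,0,0]
    - [0.7,2.9,0,0,0,0,0]
    - [0.75,3.1,0,0,0,0,0]

```text
time_s: 4.2
eef_pos: [0.5341, -0.1161, 0.0363]
tcp_rot: [-3.141, -0.523, 1.328]
ft_force: [0.0, -0.5, 0.3]
gripper_width: 0.0856
```

step_arm:
  increments:
    - [0.05,0.2,0,0,0,0,0]
    - [0.1,0.4,0,0,0,0,0]
    - [0.15,0.6,0,0,0,0,0]
    - [0.2,0.8,0,0,0,0,0]
    - [0.25,1.0,0,0,0,0,0]

```text
time_s: 4.7
eef_pos: [0.5366, -0.1068, 0.0363]
tcp_rot: [-3.141, -0.523, 1.327]
ft_force: [0.5, 1.3, 0.8]
gripper_width: 0.0854
```

step_arm:
  increments:
    - [0.05,0.2,0,0,0,0,0]
    - [0.1,0.4,0,0,0,0,0]
    - [0.15,0.6,0,0,0,0,0]
    - [0.2,0.8,0,0,0,0,0]
    - [0.25,1.0,0,0,0,0,0]

```text
time_s: 5.2
eef_pos: [0.5391, -0.0968, 0.0363]
tcp_rot: [-3.141, -0.523, 1.327]
ft_force: [-0.9, -1.6, -0.0]
gripper_width: 0.0854
```

```bash
cat >> h.py <<'E'
def carton_top():
    p,P=cloud("top"); q=P[...,:2]-b; X=q@U; Y=q@V
    m=(P[...,2]>0.13)&(P[...,2]<0.165)&(X>-.23)&(X<-.03)&(abs(Y)<.11)
    hsv=cv2.cvtColor(p,cv2.COLOR_BGR2HSV); m&=(hsv[...,2]>110)
    Q=np.c_[X[m],Y[m]]; r=rect(Q); print("top rect (xb,yb)",r, "xrange",X[m].min(),X[m].max())
    return p
E
python3 - <<'E'
from h import *
rep()
p=carton_top()
rep();cv2.imwrite("pics/top3.png",cv2.resize(p[120:300,200:440],None,fx=3,fy=3))
E
```

```text
t 5.2 xb,yb,z mm [-214.     5.3   36.3] rpy [-3.141 -0.523  1.327] F u,v,z [-1.82  0.51 -0.01]
top rect (xb,yb) ((-167.52627563476562, 5.850799560546875), (89.95696258544922, 160.7266387939453), 0.6230034232139587) xrange -0.21320397615811804 -0.12196658847487434
t 5.25 xb,yb,z mm [-213.7    5.4   36.3] rpy [-3.141 -0.523  1.327] F u,v,z [-1.16  0.35  0.28]
```

View pics/top3.png

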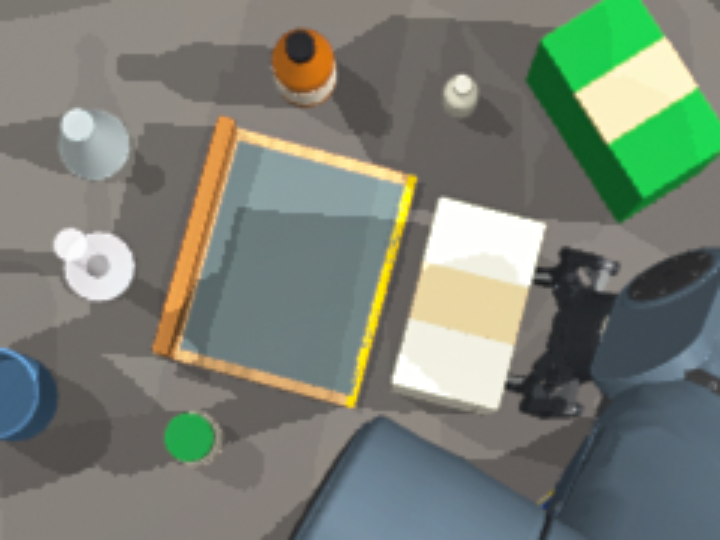

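Both fingers are touching the lid face at about (540,275) and (520,385) in the crop. The carton is square to within 0.6° and the gap is about 27 mm.

step_arm:
  increments:
    - [0.05,0.2,0,0,0,0,0]
    - [0.1,0.4,0,0,0,0,0]
    - [0.15,0.6,0,0,0,0,0]
    - [0.2,0.8,0,0,0,0,0]
    - [0.25,1.0,0,0,0,0,0]

```text
time_s: 5.75
eef_pos: [0.5417, -0.0867, 0.0363]
tcp_rot: [-3.141, -0.523, 1.327]
ft_force: [0.1, -1.1, 0.5]
gripper_width: 0.0856
```

step_arm:
  increments:
    - [0.05,0.2,0,0,0,0,0]
    - [0.1,0.4,0,0,0,0,0]
    - [0.15,0.6,0,0,0,0,0]
    - [0.2,0.8,0,0,0,0,0]
    - [0.25,1.0,0,0,0,0,0]

```text
time_s: 6.25
eef_pos: [0.5441, -0.0767, 0.0363]
tcp_rot: [-3.141, -0.523, 1.327]
ft_force: [-0.9, -1.6, 0.6]
gripper_width: 0.0852
```

step_arm:
  increments:
    - [0.025,0.1,0,0,0,0,0]
    - [0.05,0.2,0,0,0,0,0]
    - [0.075,0.3,0,0,0,0,0]
    - [0.1,0.4,0,0,0,0,0]
    - [0.1,0.4,0,0,0,0,0]

```text
time_s: 6.75
eef_pos: [0.5451, -0.0727, 0.0363]
tcp_rot: [-3.141, -0.523, 1.327]
ft_force: [0.1, -1.2, 0.1]
gripper_width: 0.0855
```

```bash
python3 - <<'E'
from h import *
rep()
p=carton_top()
rep();rep()
E
```

```text
t 6.75 xb,yb,z mm [-189.1    5.2   36.3] rpy [-3.141 -0.523  1.327] F u,v,z [-1.1  -0.39  0.12]
top rect (xb,yb) ((-143.09808349609375, 5.524360656738281), (90.13207244873047, 161.05592346191406), 0.0476289801299572) xrange -0.18822744220611162 -0.09804047151218928
t 6.8 xb,yb,z mm [-189.2    5.3   36.3] rpy [-3.141 -0.523  1.327] F u,v,z [-1.03 -0.71  0.7 ]
t 6.8 xb,yb,z mm [-189.2    5.3   36.3] rpy [-3.141 -0.523  1.327] F u,v,z [-1.03 -0.71  0.7 ]
```

step_arm:
  increments:
    - [0.012,0.05,0,0,0,0,0]
    - [0.024,0.1,0,0,0,0,0]
    - [0.036,0.15,0,0,0,0,0]
    - [0.05,0.2,0,0,0,0,0]
    - [0.06,0.25,0,0,0,0,0]

```text
time_s: 7.3
eef_pos: [0.5457, -0.0703, 0.0363]
tcp_rot: [-3.141, -0.523, 1.327]
ft_force: [-0.6, -2.1, 0.1]
gripper_width: 0.0855
```

step_arm:
  increments:
    - [0.012,0.05,0,0,0,0,0]
    - [0.024,0.1,0,0,0,0,0]
    - [0.036,0.15,0,0,0,0,0]
    - [0.036,0.15,0,0,0,0,0]
    - [0.036,0.15,0,0,0,0,0]

```text
time_s: 7.8
eef_pos: [0.5459, -0.0692, 0.0363]
tcp_rot: [-3.141, -0.523, 1.327]
ft_force: [-3.3, -4.6, 0.6]
gripper_width: 0.0857
```

```bash
python3 - <<'E'
from h import *
rep()
p=carton_top()
rep()
E
```

```text
t 7.8 xb,yb,z mm [-185.5    5.3   36.3] rpy [-3.141 -0.523  1.327] F u,v,z [-5.21  2.09  0.62]
top rect (xb,yb) ((-139.6496124267578, 5.530372619628906), (161.4118194580078, 90.07035064697266), 89.92254638671875) xrange -0.18477097063123518 -0.09459206899524011
t 7.85 xb,yb,z mm [-185.5    5.3   36.3] rpy [-3.141 -0.523  1.327] F u,v,z [-5.7   1.68  0.96]
```

The foot is seated: it sits at -94.6 mm, square, and the force rose to 5.5 N. I'll back off, rise, and push high.

step_arm:
  increments:
    - [-0.1,-0.4,0,0,0,0,0]
    - [-0.2,-0.8,0,0,0,0,0]
    - [-0.3,-1.2,2.5,0,0,0,0]
    - [-0.3,-1.2,5.5,0,0,0,0]
    - [-0.3,-1.2,8.2,0,0,0,0]

```text
time_s: 8.35
eef_pos: [0.5429, -0.0811, 0.1194]
tcp_rot: [-3.14, -0.523, 1.326]
ft_force: [-0.0, -0.5, -0.2]
gripper_width: 0.0854
```

step_arm:
  increments:
    - [0.05,0.2,0,0,0,0,0]
    - [0.1,0.4,0,0,0,0,0]
    - [0.15,0.6,0,0,0,0,0]
    - [0.2,0.8,0,0,0,0,0]
    - [0.25,1.0,0,0,0,0,0]

```text
time_s: 8.85
eef_pos: [0.5453, -0.0705, 0.1175]
tcp_rot: [-3.139, -0.523, 1.326]
ft_force: [0.5, 0.1, -0.5]
gripper_width: 0.0856
```

```bash
python3 - <<'E'
from h import *
rep()
p=carton_top()
rep()
E
```

```text
t 8.85 xb,yb,z mm [-187.     5.6  117.5] rpy [-3.139 -0.523  1.326] F u,v,z [ 0.25 -0.45 -0.53]
top rect (xb,yb) ((-148.23312377929688, 5.467132568359375), (107.18942260742188, 160.93301391601562), 0.1594695895910263) xrange -0.20195400159264534 -0.09455029004359589
t 8.9 xb,yb,z mm [-186.7    5.6  117.7] rpy [-3.14  -0.524  1.327] F u,v,z [ 0.2   0.05 -0.17]
```

step_arm:
  increments:
    - [0.05,0.2,0,0,0,0,0]
    - [0.1,0.4,0,0,0,0,0]
    - [0.15,0.6,0,0,0,0,0]
    - [0.2,0.8,0,0,0,0,0]
    - [0.25,1.0,0,0,0,0,0]

```text
time_s: 9.4
eef_pos: [0.5482, -0.0608, 0.1184]
tcp_rot: [-3.141, -0.523, 1.327]
ft_force: [-0.5, -3.4, 2.0]
gripper_width: 0.0854
```

step_arm:
  increments:
    - [0.08,0.3,0,0,0,0,0]
    - [0.15,0.6,0,0,0,0,0]
    - [0.23,0.9,0,0,0,0,0]
    - [0.3,1.2,0,0,0,0,0]
    - [0.38,1.5,0,0,0,0,0]

```text
time_s: 9.9
eef_pos: [0.5519, -0.0456, 0.1183]
tcp_rot: [-3.141, -0.523, 1.327]
ft_force: [-0.4, -2.4, 2.0]
gripper_width: 0.0851
```

```bash
python3 - <<'E'
from h import *
rep()
p,d=bot.read_camera("scene"); cv2.imwrite("pics/scene4.png",p[80:380,60:460])
E
```

```text
t 9.9 xb,yb,z mm [-161.2    5.2  118.3] rpy [-3.141 -0.523  1.327] F u,v,z [-2.4  -0.2   2.02]
```

View pics/scene4.png

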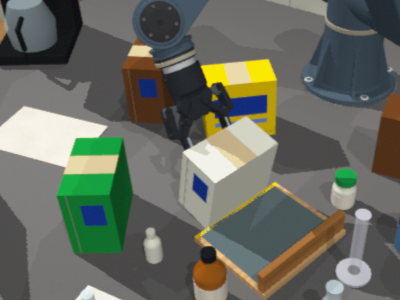

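The picture shows the carton at crop (228,172), leaning toward the board as intended. I'll continue the push.

step_arm:
  increments:
    - [0.08,0.3,0,0,0,0,0]
    - [0.15,0.6,0,0,0,0,0]
    - [0.23,0.9,0,0,0,0,0]
    - [0.3,1.2,0,0,0,0,0]
    - [0.38,1.5,0,0,0,0,0]

```text
time_s: 10.45
eef_pos: [0.5557, -0.0305, 0.1183]
tcp_rot: [-3.141, -0.523, 1.327]
ft_force: [-1.3, -1.5, 2.3]
gripper_width: 0.085
```

step_arm:
  increments:
    - [0.08,0.3,0,0,0,0,0]
    - [0.15,0.6,0,0,0,0,0]
    - [0.23,0.9,0,0,0,0,0]
    - [0.3,1.2,0,0,0,0,0]
    - [0.38,1.5,0,0,0,0,0]

```text
time_s: 10.95
eef_pos: [0.5594, -0.0155, 0.1182]
tcp_rot: [-3.141, -0.523, 1.327]
ft_force: [0.2, -0.8, 2.1]
gripper_width: 0.0854
```

```bash
python3 - <<'E'
from h import *
rep()
p,d=bot.read_camera("scene"); cv2.imwrite("pics/scene5.png",p[80:380,60:460])
E
```

```text
t 10.95 xb,yb,z mm [-130.2    5.1  118.2] rpy [-3.141 -0.523  1.327] F u,v,z [-0.71 -0.37  2.13]
```

View pics/scene5.png

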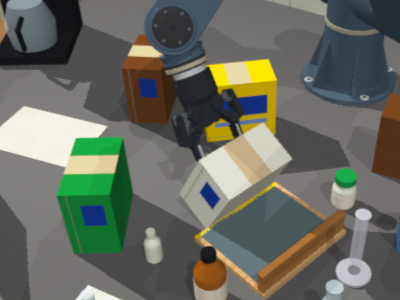

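The carton, at crop (236,172), is close to its balance point. I'll push on slowly.

step_arm:
  increments:
    - [0.05,0.2,0,0,0,0,0]
    - [0.1,0.4,0,0,0,0,0]
    - [0.15,0.6,0,0,0,0,0]
    - [0.2,0.8,0,0,0,0,0]
    - [0.25,1.0,0,0,0,0,0]

```text
time_s: 11.5
eef_pos: [0.5619, -0.0056, 0.1182]
tcp_rot: [-3.141, -0.523, 1.327]
ft_force: [-0.1, -0.9, 0.5]
gripper_width: 0.0853
```

step_arm:
  increments:
    - [0.05,0.2,0,0,0,0,0]
    - [0.1,0.4,0,0,0,0,0]
    - [0.15,0.6,0,0,0,0,0]
    - [0.15,0.6,0,0,0,0,0]
    - [0.15,0.6,0,0,0,0,0]

```text
time_s: 12.0
eef_pos: [0.5634, 0.0002, 0.1183]
tcp_rot: [-3.141, -0.523, 1.327]
ft_force: [-1.0, -0.5, -0.6]
gripper_width: 0.0856
```

```bash
python3 - <<'E'
from h import *
rep()
p,d=bot.read_camera("scene"); cv2.imwrite("pics/scene6.png",p[80:380,60:460])
E
```

```text
t 12.0 xb,yb,z mm [-114.     5.   118.3] rpy [-3.141 -0.523  1.327] F u,v,z [-0.71  0.89 -0.58]
```

View pics/scene6.png

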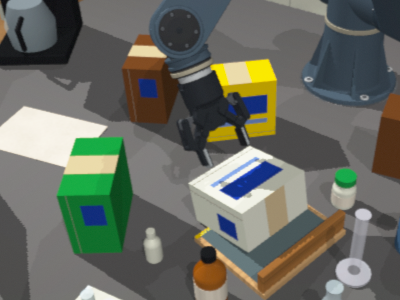

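The carton has flopped and lies flat with its blue-panelled lid up at crop (250,180). I'll retreat, then lower behind its tail.

step_arm:
  increments:
    - [-0.3,-1.2,0.5,0,0,0,0]
    - [-0.7,-2.8,0.5,0,0,0,0]
    - [-1.1,-4.4,0.5,0,0,0,0]
    - [-1.4,-5.6,0.3,0,0,0,0]
    - [-1.4,-5.6,0,0,0,0,0]

```text
time_s: 12.55
eef_pos: [0.5493, -0.0577, 0.1182]
tcp_rot: [-3.141, -0.523, 1.325]
ft_force: [-0.2, 0.6, 0.8]
gripper_width: 0.0854
```

```bash
cat >> h.py <<'E'
def lid():
    p,P=cloud("top"); q=P[...,:2]-b; X=q@U; Y=q@V
    m=(P[...,2]>0.093)&(P[...,2]<0.112)&(X>-.14)&(X<.08)&(abs(Y)<.12)
    n,l,st,_=cv2.connectedComponentsWithStats(m.astype(np.uint8)); m=l==1+np.argmax(st[1:,4])
    Q=np.c_[X[m],Y[m]]; print("lid (xb,yb)",rect(Q),"xrange",X[m].min(),X[m].max(),"z",np.median(P[m][:,2]))
    A=np.c_[X[m],Y[m],np.ones(m.sum())]; print("tilt",np.linalg.lstsq(A,P[m][:,2],rcond=None)[0])
    return p
E
python3 - <<'E'
from h import *
rep();p=lid()
cv2.imwrite("pics/top7.png",cv2.resize(p[120:300,200:440],None,fx=3,fy=3))
E
```

```text
t 12.55 xb,yb,z mm [-173.6    4.8  118.2] rpy [-3.141 -0.523  1.325] F u,v,z [0.53 0.35 0.78]
lid (xb,yb) ((-56.658843994140625, 5.304351806640625), (150.3660125732422, 161.02674865722656), 0.0070626395754516125) xrange -0.131834076807507 0.018524677508051316 z 0.10178650578011728
tilt [ 0.00055323 -0.00164218  0.10183323]
```

View pics/top7.png

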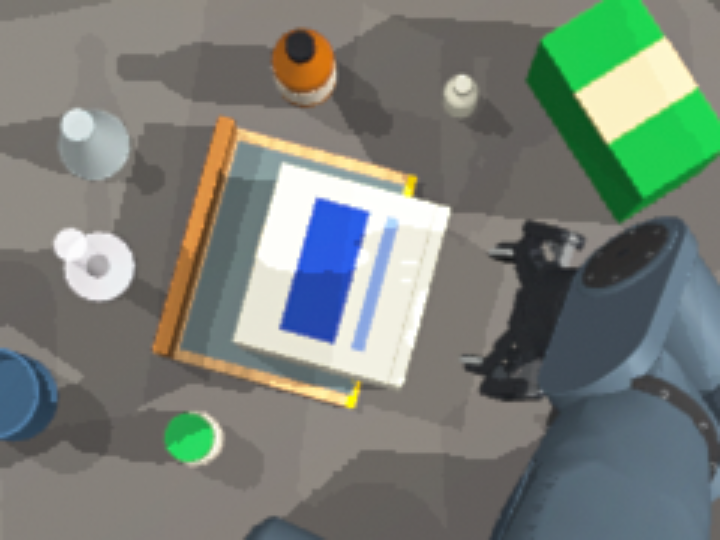

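The carton is flat and square: tail at -132 mm, leading end at 18 mm, 56 mm to travel. Next I lower and push along.

step_arm:
  increments:
    - [0,0,-2.5,0,0,0,0]
    - [0,0,-5,0,0,0,0]
    - [0.1,0.4,-8,0,0,0,0]
    - [0.4,1.5,-8,0,0,0,0]
    - [0.6,2.4,-8,0,0,0,0]

```text
time_s: 13.1
eef_pos: [0.5556, -0.0306, 0.0386]
tcp_rot: [-3.14, -0.524, 1.327]
ft_force: [0.2, -0.5, 0.5]
gripper_width: 0.0854
```

step_arm:
  increments:
    - [0.05,0.2,0,0,0,0,0]
    - [0.1,0.4,0,0,0,0,0]
    - [0.15,0.6,0,0,0,0,0]
    - [0.2,0.8,0,0,0,0,0]
    - [0.25,1.0,0,0,0,0,0]

```text
time_s: 13.6
eef_pos: [0.5581, -0.0219, 0.0386]
tcp_rot: [-3.141, -0.523, 1.327]
ft_force: [-0.7, -0.6, -0.9]
gripper_width: 0.0855
```

step_arm:
  increments:
    - [0.05,0.2,0,0,0,0,0]
    - [0.1,0.4,0,0,0,0,0]
    - [0.15,0.6,0,0,0,0,0]
    - [0.2,0.8,0,0,0,0,0]
    - [0.25,1.0,0,0,0,0,0]

```text
time_s: 14.1
eef_pos: [0.5605, -0.0118, 0.0383]
tcp_rot: [-3.141, -0.523, 1.327]
ft_force: [-0.4, -4.2, 0.1]
gripper_width: 0.0851
```

```bash
python3 - <<'E'
from h import *
rep();p=lid()
for i in range(5): bot.read_camera("wrist"); rep()
E
```

```text
t 14.1 xb,yb,z mm [-126.4    5.    38.3] rpy [-3.141 -0.523  1.327] F u,v,z [-4.14 -0.66  0.05]
lid (xb,yb) ((-50.17510986328125, 5.542533874511719), (161.32601928710938, 150.47329711914062), 89.97818756103516) xrange -0.12543790491722276 0.025075389753158945 z 0.10180052509857829
tilt [-0.00336952  0.00013822  0.10160514]
t 14.2 xb,yb,z mm [-126.1    5.    38.3] rpy [-3.141 -0.523  1.327] F u,v,z [-0.69  1.3  -0.29]
t 14.25 xb,yb,z mm [-126.2    5.    38.3] rpy [-3.141 -0.523  1.327] F u,v,z [-0.53  0.42  0.36]
t 14.3 xb,yb,z mm [-126.2    5.1   38.3] rpy [-3.141 -0.523  1.327] F u,v,z [-0.83  0.43 -0.42]
t 14.35 xb,yb,z mm [-126.3    5.2   38.3] rpy [-3.141 -0.523  1.327] F u,v,z [-0.87 -0.47  0.22]
t 14.4 xb,yb,z mm [-126.3    5.1   38.3] rpy [-3.141 -0.523  1.327] F u,v,z [-0.07  0.28  0.58]
```

step_arm:
  increments:
    - [0.07,0.3,0,0,0,0,0]
    - [0.15,0.6,0,0,0,0,0]
    - [0.22,0.9,0,0,0,0,0]
    - [0.3,1.2,0,0,0,0,0]
    - [0.37,1.5,0,0,0,0,0]

```text
time_s: 14.9
eef_pos: [0.5642, 0.0034, 0.0383]
tcp_rot: [-3.141, -0.523, 1.327]
ft_force: [0.3, -1.1, -0.1]
gripper_width: 0.0851
```

step_arm:
  increments:
    - [0.07,0.3,0,0,0,0,0]
    - [0.15,0.6,0,0,0,0,0]
    - [0.22,0.9,0,0,0,0,0]
    - [0.3,1.2,0,0,0,0,0]
    - [0.37,1.5,0,0,0,0,0]

```text
time_s: 15.4
eef_pos: [0.5679, 0.0184, 0.0383]
tcp_rot: [-3.141, -0.523, 1.327]
ft_force: [-0.8, -1.8, -0.3]
gripper_width: 0.0856
```

step_arm:
  increments:
    - [0.05,0.2,0,0,0,0,0]
    - [0.1,0.4,0,0,0,0,0]
    - [0.15,0.6,0,0,0,0,0]
    - [0.2,0.8,0,0,0,0,0]
    - [0.25,1.0,0,0,0,0,0]

```text
time_s: 15.9
eef_pos: [0.5704, 0.0283, 0.0383]
tcp_rot: [-3.141, -0.523, 1.327]
ft_force: [-0.2, -1.5, -0.9]
gripper_width: 0.0852
```

```bash
python3 - <<'E'
from h import *
rep();p=lid();rep()
E
```

```text
t 15.9 xb,yb,z mm [-85.    5.1  38.3] rpy [-3.141 -0.523  1.327] F u,v,z [-1.51 -0.21 -0.91]
lid (xb,yb) ((-8.890464782714844, 5.294578552246094), (150.89410400390625, 160.90489196777344), 0.13604030013084412) xrange -0.0842159587102284 0.06658705227139208 z 0.10174753531101643
tilt [0.00038845 0.00062622 0.10180096]
t 15.95 xb,yb,z mm [-84.8   5.1  38.3] rpy [-3.141 -0.523  1.327] F u,v,z [-0.86  0.04 -0.93]
```

step_arm:
  increments:
    - [0.025,0.1,0,0,0,0,0]
    - [0.05,0.2,0,0,0,0,0]
    - [0.075,0.3,0,0,0,0,0]
    - [0.1,0.4,0,0,0,0,0]
    - [0.125,0.5,0,0,0,0,0]

```text
time_s: 16.45
eef_pos: [0.5716, 0.0332, 0.0383]
tcp_rot: [-3.141, -0.523, 1.327]
ft_force: [-0.5, -1.1, -0.7]
gripper_width: 0.0853
```

step_arm:
  increments:
    - [0.012,0.05,0,0,0,0,0]
    - [0.024,0.1,0,0,0,0,0]
    - [0.036,0.15,0,0,0,0,0]
    - [0.048,0.2,0,0,0,0,0]
    - [0.06,0.25,0,0,0,0,0]

```text
time_s: 16.95
eef_pos: [0.5722, 0.0357, 0.0383]
tcp_rot: [-3.141, -0.523, 1.327]
ft_force: [-1.1, -1.6, -1.2]
gripper_width: 0.0851
```

```bash
python3 - <<'E'
from h import *
rep();p=lid();rep()
E
```

```text
t 16.95 xb,yb,z mm [-77.4   5.1  38.3] rpy [-3.141 -0.523  1.327] F u,v,z [-1.82  0.64 -1.21]
lid (xb,yb) ((-1.2573776245117188, 5.540000915527344), (151.0526885986328, 160.3293914794922), 0.07062704116106033) xrange -0.07671067736000262 0.07431695153479553 z 0.10179810905770936
tilt [0.00129593 0.00202239 0.10182933]
t 17.0 xb,yb,z mm [-77.4   5.1  38.3] rpy [-3.141 -0.523  1.327] F u,v,z [-1.45  0.59 -0.45]
```

step_arm:
  increments:
    - [0.005,0.02,0,0,0,0,0]
    - [0.01,0.04,0,0,0,0,0]
    - [0.014,0.06,0,0,0,0,0]
    - [0.014,0.06,0,0,0,0,0]
    - [0.014,0.06,0,0,0,0,0]

```text
time_s: 17.5
eef_pos: [0.5724, 0.0363, 0.0383]
tcp_rot: [-3.141, -0.523, 1.327]
ft_force: [-0.3, -1.3, -0.6]
gripper_width: 0.0856
```

step_arm:
  increments:
    - [0.005,0.02,0,0,0,0,0]
    - [0.01,0.04,0,0,0,0,0]
    - [0.014,0.06,0,0,0,0,0]
    - [0.014,0.06,0,0,0,0,0]
    - [0.014,0.06,0,0,0,0,0]

```text
time_s: 18.0
eef_pos: [0.5725, 0.0369, 0.0383]
tcp_rot: [-3.141, -0.523, 1.327]
ft_force: [-0.3, -1.6, -1.0]
gripper_width: 0.0854
```

```bash
python3 - <<'E'
from h import *
rep();p=lid();rep()
E
```

```text
t 18.0 xb,yb,z mm [-76.2   5.1  38.3] rpy [-3.141 -0.523  1.327] F u,v,z [-1.6  -0.08 -1.02]
lid (xb,yb) ((-0.18563079833984375, 5.371246337890625), (160.79208374023438, 150.6148681640625), 89.94381713867188) xrange -0.07552640081254734 0.07513555243830565 z 0.10169444311291054
tilt [0.00023437 0.00169382 0.10176236]
t 18.05 xb,yb,z mm [-76.2   5.1  38.3] rpy [-3.141 -0.523  1.327] F u,v,z [-1.86 -0.09 -1.18]
```

step_arm:
  increments:
    - [0.005,0.02,0,0,0,0,0]
    - [0.01,0.04,0,0,0,0,0]
    - [0.014,0.06,0,0,0,0,0]
    - [0.014,0.06,0,0,0,0,0]
    - [0.014,0.06,0,0,0,0,0]

```text
time_s: 18.55
eef_pos: [0.5726, 0.0374, 0.0383]
tcp_rot: [-3.141, -0.523, 1.327]
ft_force: [-0.8, -3.8, -0.0]
gripper_width: 0.0851
```

step_arm:
  increments:
    - [0.005,0.02,0,0,0,0,0]
    - [0.01,0.04,0,0,0,0,0]
    - [0.01,0.04,0,0,0,0,0]
    - [0.01,0.04,0,0,0,0,0]
    - [0.01,0.04,0,0,0,0,0]

```text
time_s: 19.05
eef_pos: [0.5726, 0.0375, 0.0382]
tcp_rot: [-3.141, -0.523, 1.327]
ft_force: [-3.0, -6.0, 0.4]
gripper_width: 0.0854
```

step_arm:
  increments:
    - [0.002,0.01,0,0,0,0,0]
    - [0.002,0.01,0,0,0,0,0]
    - [0.002,0.01,0,0,0,0,0]
    - [0.002,0.01,0,0,0,0,0]
    - [0.002,0.01,0,0,0,0,0]

```text
time_s: 19.55
eef_pos: [0.5726, 0.0376, 0.0382]
tcp_rot: [-3.141, -0.523, 1.327]
ft_force: [-3.4, -6.9, 0.3]
gripper_width: 0.0851
```

```bash
python3 - <<'E'
from h import *
rep()
for i in range(8): bot.read_camera("wrist"); rep()
E
```

```text
t 19.55 xb,yb,z mm [-75.5   5.1  38.2] rpy [-3.141 -0.523  1.327] F u,v,z [-7.52  1.61  0.35]
t 19.6 xb,yb,z mm [-75.5   5.1  38.2] rpy [-3.141 -0.523  1.327] F u,v,z [-7.22  0.92  1.09]
t 19.65 xb,yb,z mm [-75.5   5.1  38.3] rpy [-3.141 -0.523  1.327] F u,v,z [-7.02  1.52  1.2 ]
t 19.7 xb,yb,z mm [-75.5   5.1  38.2] rpy [-3.141 -0.523  1.327] F u,v,z [-6.43  2.15  1.21]
t 19.75 xb,yb,z mm [-75.5   5.1  38.2] rpy [-3.141 -0.523  1.327] F u,v,z [-7.67  1.95  1.06]
t 19.8 xb,yb,z mm [-75.5   5.1  38.2] rpy [-3.141 -0.523  1.327] F u,v,z [-7.27  1.57 -0.17]
t 19.85 xb,yb,z mm [-75.5   5.1  38.3] rpy [-3.141 -0.523  1.327] F u,v,z [-6.97  1.06  1.49]
t 19.9 xb,yb,z mm [-75.5   5.1  38.3] rpy [-3.141 -0.523  1.327] F u,v,z [-6.51  0.27  1.17]
t 19.95 xb,yb,z mm [-75.5   5.1  38.2] rpy [-3.141 -0.523  1.327] F u,v,z [-6.15  0.95  0.89]
```

step_arm:
  increments:
    - [0.002,0.01,0,0,0,0,0]
    - [0.002,0.01,0,0,0,0,0]
    - [0.002,0.01,0,0,0,0,0]
    - [0.002,0.01,0,0,0,0,0]
    - [0.002,0.01,0,0,0,0,0]

```text
time_s: 20.45
eef_pos: [0.5726, 0.0376, 0.0382]
tcp_rot: [-3.141, -0.523, 1.327]
ft_force: [-2.8, -7.8, 2.2]
gripper_width: 0.0854
```

step_arm:
  increments:
    - [0,0,0,0,0,0,0]
    - [0,0,0,0,0,0,0]
    - [0,0,0,0,0,0,0]
    - [0,0,0,0,0,0,0]
    - [0,0,0,0,0,0,0]

```text
time_s: 20.95
eef_pos: [0.5726, 0.0376, 0.0382]
tcp_rot: [-3.141, -0.523, 1.327]
ft_force: [-3.7, -6.8, 2.1]
gripper_width: 0.0851
```

step_arm:
  increments:
    - [-0.05,-0.2,0,0,0,0,0]
    - [-0.2,-0.8,0,0,0,0,0]
    - [-0.5,-2.0,0,0,0,0,0]
    - [-1.0,-4.0,0,0,0,0,0]
    - [-1.5,-6.0,0,0,0,0,0]

```text
time_s: 21.45
eef_pos: [0.5574, -0.0231, 0.0384]
tcp_rot: [-3.141, -0.523, 1.327]
ft_force: [-0.1, 0.2, -0.5]
gripper_width: 0.0849
```

```bash
python3 - <<'E'
from h import *
rep();p=lid()
cv2.imwrite("pics/top8.png",cv2.resize(p[120:300,200:440],None,fx=3,fy=3))
p,d=bot.read_camera("scene"); cv2.imwrite("pics/scene8.png",p)
rep()
E
```

```text
t 21.45 xb,yb,z mm [-138.     5.3   38.4] rpy [-3.141 -0.523  1.327] F u,v,z [ 0.13  0.15 -0.47]
lid (xb,yb) ((0.39391326904296875, 5.196098327636719), (161.1779022216797, 150.64056396484375), 89.91828918457031) xrange -0.07499575695769833 0.07578797212860605 z 0.10178926140836242
tilt [ 0.0007115  -0.00102841  0.10185751]
t 21.55 xb,yb,z mm [-139.3    4.8   38.3] rpy [-3.141 -0.523  1.325] F u,v,z [ 0.05 -0.61 -0.19]
```

View pics/top8.png

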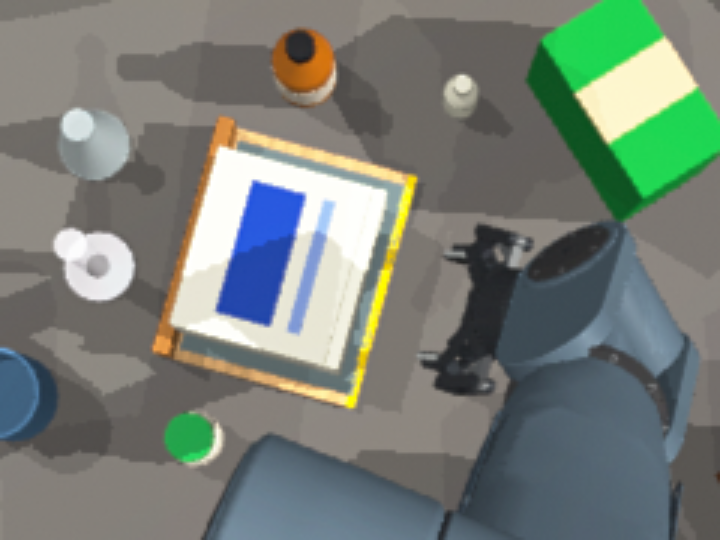

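View pics/scene8.png

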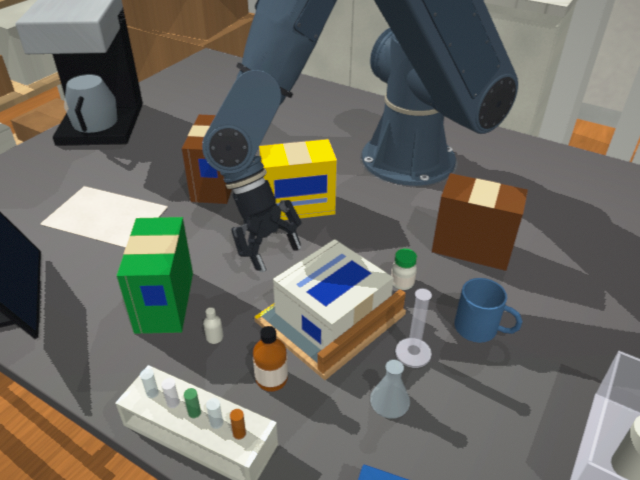

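The carton lies lid up against the fence, at (335,290) in the scene picture, and the fingers are clear of it. The bystanders stand where they were.

step_arm:
  increments:
    - [0,0,0,0,0,0,0]
    - [0,0,0,0,0,0,0]
    - [0,0,0,0,0,0,0]
    - [0,0,0,0,0,0,0]
    - [0,0,0,0,0,0,0]

```text
time_s: 22.05
eef_pos: [0.5578, -0.0216, 0.0383]
tcp_rot: [-3.141, -0.523, 1.328]
ft_force: [-0.0, 0.5, 0.6]
gripper_width: 0.0855
```

```bash
python3 -c "
from bench import bot
print(bot.sign_off())"
```

```text
the job is handed in; nothing more can be done
None
```

I tipped the carton onto the board lid up, pressed it against the fence, released it, and handed the job in at about 22 s. No verdict was reported.

- **Slide:** I pushed it upright with both open fingertips until its foot met the board's edge. The foot measured at -94.6 mm and the carton was square within 0.1°. The force there reached about 5.5 N.
- **Tip:** I pushed high on the lid face with about 2 to 4 N, and it flopped flat with the blue panel up. Its tail then overhung the front edge by about 37 mm, more than the 5 to 25 mm the task described. The final push made that up.
- **Press:** Sliding along the board took about 1.7 N. I pressed at about 7 to 8 N for well over a second, roughly 6 N more than sliding, then backed away.

Last checks:
- **Position:** The leading end measured at 75.4 mm, against the fence face at 75 mm, so it bears on the fence within measurement error. The carton's centre is 5 mm off the board's centre line.
- **Attitude:** It lies flat, with its lid at 102 mm, and is square within 0.1°.
- **Release and surroundings:** The gripper reads no load and is about 60 mm clear. The bystanders looked unmoved in the pictures; I did not re-measure their positions.
- **Forces:** The highest push I read was about 8.3 N, but forces were only sampled between moves, so brief peaks could have been missed.

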